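Unlock the filter wheel and turn it once round

TASK

The demonstration filter wheel has just been unpacked: pull its yellow-headed transport pin up out of the holder and lay it in the green tray. Then check that the wheel runs freely: turn it by its orange handle one full turn anticlockwise (seen from above), so that its white fork ends up over the blue pin holder again, and let go. Leave the other things on the table where they are.

Things in the scene. Friction and masses are not known exactly. Their poses are not given: they have to be found in the camera images.
- stand: fixed stand of the filter wheel: round dark base 196 mm across with the wheel on a vertical axis through its middle, and a blue pin holder 34 x 34 mm, 36 mm high, centred 115 mm from the axis along the stand's +x. The holder's upright hole is 13 mm wide and its floor is 6 mm above the table. Origin: on the table under the axis; z up. Its place and yaw vary widely
- wheel_axis (a point): point on the wheel's vertical axis, level with the wheel's top face, 50 mm above the table
- filter_wheel (a joint): angle of the wheel in rad, growing anticlockwise seen from above; about 0 at the start, fork over the holder; 2 pi after one full turn (no wrapping). Stays where it is left. The wheel is a black disc 180 mm across, 40 to 50 mm above the table, with coloured round filters and a white arrow for the direction
- fork (a point): middle of the slot of the white fork at the wheel's rim, 120 mm from the axis, 45 mm above the table. Two tines 10 mm wide and thick, 26 mm apart, reach 136 mm from the axis and straddle the pin, so the wheel cannot turn before the pin is out
- handle_mid (a point): on the centre line of the wheel's handle, 90 mm above the table: orange upright round handle, 20 mm across, from 54 to 110 mm above the table, standing on the wheel 68 mm from the axis, across the axis from the fork; it spins freely about its own upright axis, so a firm grip need not turn with the wheel
- lock_pin: loose transport pin, 96 mm long, 60 g: steel shank 10 mm across and 66 mm long with a tapered foot, then a yellow head 20 mm across and 30 mm long. Origin: foot of the shank; z runs along the pin to the head. It stands upright in the holder, 30 mm deep, its head 72 to 102 mm above the table
- pin_head (a point): middle of the pin's yellow head, 81 mm from its foot
- pin_mid (a point): middle of the pin's length, 48 mm from its foot
- tray: green open tray fixed to the table, 190 (x) x 220 (y) mm outside, 24 mm high, walls 4 mm, floor 4 mm thick. Origin: centre of its underside. Stands to the left or the right of the robot
- notebook: bystander: navy notebook 150 x 200 x 12 mm lying flat, a pen on it; origin: centre of its underside
- tape_roll: bystander: roll of tape, 96 mm across, 48 mm high, standing flat; origin: centre of its underside
- microscope: bystander: black hand-held fibre microscope lying down, about 220 mm long along its x, 40 mm high; origin: centre of its underside
- remote: bystander: black remote control 160 (x) x 45 x 18 mm; origin: centre of its underside
- cleaner: bystander: white connector-cleaning cassette 110 (x) x 65 x 30 mm; origin: centre of its underside
- pen: bystander: pen 140 mm long along its x, 10 mm thick, lying on the notebook; origin: centre of its underside

How it is judged:
By the outcome, as a careful person would: the job done as asked, in the order asked, and still so for the second after the job is handed in, with the robot touching nothing.
It also fails if it takes over 72 s, if anything falls off the work surface, if the arm or the gripper's body presses on something with over 40 N, if the wrist force passes 120 N, or if a joint passes its speed limit or range.

ROBOT

A 7-joint arm with a two-finger parallel gripper is mounted at the origin on the work surface. World frame = base frame: x ahead of the robot, y to its left, z up, the work surface at z = 0. Lengths are in mm, angles in rad, forces in N, time in s.
With the tool pointing down it reaches from about 425 to 825 mm from the base axis. Payload 3.6 kg.
Tool frame: the origin (TCP) lies midway between the tips of the shut fingers; the grasp point (between the pads) lies 19 mm behind it; z points along the fingers, y is the line along which they close (so a half turn about z gives the same grasp; the last joint's range is limited). The gripper opens to 93 mm and grips with 3 to 60 N. Pads are 15 mm wide; open, the fingers measure 128 mm over their backs; the gripper's body (75 mm by 188 mm) begins 65 mm behind the grasp point.
Start: joints at [-1.268, 0.615, -0.013, 1.423, 0.008, 1.103, -0.04], TCP at [210.471, 614.95, 218.64] pointing down, gripper open.
Joint ranges: [-3.12, 3.12], [-0.3, 2.06], [-1.34, 1.32], [0.26, 2.42], [-1.36, 4.5], [0.01, 1.98], [-2.84, 2.84]. Speed limits (rad/s): [2.79, 2.79, 3.14, 3.14, 3.14, 3.14, 3.14].

INTERFACE

Orientations are given as a unit quaternion [x, y, z, w].
In Python, from workcell import env gives the robot as it stands.
- The arm moves only by the tool jog_arm, never from a script. Its argument "motion" is a list of rows, each a list of 7 numbers: the shift along the tool's x, y, z each as a share of 750 mm, from -1 to 1, then the turn, a rotation vector about the tool's x, y, z each as a share of pi rad, from -1 to 1, then the opening, from -1 (shut) to 1 (fully open). A call has 1 to 5 rows; each row is the pose to reach, as a shift and turn from the pose commanded when the call began, along the tool's axes at that moment, turning the shorter way round; what a row does not reach only later rows make up. A row lasts 1/10 s, in which the tool goes at most 50 mm and 8.59 degrees, less where a joint would pass 70% of its speed; a pose out of reach is approached as far as the arm can. A call with a number of a shift or a turn outside -1 to 1 is refused whole. A call with a gripper value outside its range is refused whole. The fingers move at their own pace and stop on an object; "newtons" is the grip in N (left out, the last holds). Time passes only in rows, so rows that repeat a pose let the fingers close. It gives the time, the measured TCP pose, the force, the opening and the grip force at its end, in the units of the state.
- env.state(): the state, without advancing time (a new reading comes with each control period).
- env.camera(name): name is "scene" or "top" or "wrist"; returns the picture (480x640x3 uint8, blue, green, red); there is no depth.
- env.camera_model(name): a dict with "camera_matrix" (3x3 intrinsics, pixels), "eye" and "orientation" of the camera in the world; the wrist camera has in their place "T_tool_cam" (4x4, takes a point from camera to tool coordinates, whose origin is the TCP and whose axes are the flange's). Camera axes: x right, y down, z forward; pixel columns grow to the right and rows downward; lengths in mm; the calibration is good to about 2 mm. A picture is of the moment at which its call begins: read the wrist's pose just before it. camera_model takes no time and is no camera call.
- env.close_job(): hands the job in; it is judged then, once.
Trained networks look in the newest picture that a camera, given by its name, has taken for a name from the list of things; names that differ only in an ending like _2 or _b are one class to them, and where a whole thing is asked for, a point or a joint stands for the part that bears it (a point fixed in the world has none). Each returns a list of dicts, best first, with "conf" (0 to 1); they miss things now and then, are a little off and sometimes report something else, mostly with a low value. They report only what shows in the picture. A call takes as long as a camera call.
- env.boxes_of(camera, target): "centre" ([x, y, z] in mm, in world coordinates, good to about 4 mm: the middle of the surface that is visible of it).
- env.silhouettes(camera, target): "region" (480x640 bool, what is visible of it).
- env.spot_point(camera, target): "centre" ([x, y, z] in mm, in world coordinates, good to about 4 mm: a listed point, or the origin of a listed thing).
The state is a dict: "time": time; "joints": joint angles; "joint_vel": joint speeds; "effort": joint torques, N m; "tcp_pos": TCP position; "tool_rot": TCP orientation; "ft_force": force on the tool from outside, world axes, zero at the start; "ft_torque": the same for the moment, N m; "grip_width": opening from 0.0 (shut) to 1.0 (fully open); "grasp_force": force on a finger pad.
Only numpy, scipy, OpenCV 4.12 (cv2) and the standard library are available. Lean on these libraries where they do the work, as an engineer would, in place of code of your own. Each camera call takes 0.05 s, during which the arm holds its last target. There are 200 camera calls.

## Working session

There is one attempt and no reset: what is moved stays moved. The work goes in short steps, Python scripts to look and compute and a tool call to move; the robot and the scene stay as the last step left them, time stands still between calls to the robot, and variables do not carry over. Pictures are saved under pics/ and viewed, at most 10 in all, crops included, and the job is handed in when it is done.

Besides the shell and the picture viewer there is one more tool, called after "Emit:" as name(argument=value, ...), one argument or row to a line, values as JSON. jog_arm: Moves the arm, as the interface text tells. Shift numbers are shares of 750 mm and turn numbers shares of pi rad, none past 1 either way. Its arguments: {"type":"object","properties":{"motion":{"type":"array"},"newtons":{"type":"number"}},"required":["motion"]}

```bash
mkdir -p pics
python3 - <<'E'
from workcell import env
import cv2
s=env.state();print(s)
for c in ["top","scene"]:
    cv2.imwrite(f"pics/{c}0.png",env.camera(c))
    for t in ["wheel_axis","fork","handle_mid","pin_head","tray","stand","lock_pin"]:
        r=env.spot_point(c,t);print(c,t,[(d["centre"],d["conf"]) for d in r[:2]])
E
```

```text
{'time': 0.0, 'joints': array([-1.26755531,  0.61591791, -0.01264797,  1.42488272,  0.00814102,
        1.10338815, -0.04038695]), 'joint_vel': array([-0.00101153, -0.00042864,  0.00228555, -0.00088737, -0.00045862,
       -0.00074292, -0.0002022 ]), 'effort': array([-4.43106992e-04, -4.58926785e+01,  2.08827308e-01, -1.65754116e+01,
       -6.10298454e-02,  2.03584187e-02,  2.63471320e-04]), 'tcp_pos': array([210.20037029, 614.24404867, 217.4873002 ]), 'tool_rot': array([ 1.64063402e-01,  9.86448975e-01, -1.25959681e-03, -1.81859862e-04]), 'ft_force': array([ 0.00497507, -0.9394879 ,  0.06990444]), 'ft_torque': array([ 0.02175411,  0.01640471, -0.00509519]), 'grasp_force': 0.0, 'grip_width': 1.0052511921337757}
top wheel_axis [([568.0, 5.7, 49.9], 0.81)]
top fork [([672.0, -57.2, 47.8], 0.68), ([567.4, 5.6, 47.0], 0.29)]
top handle_mid [([508.4, 37.7, 85.2], 0.61)]
top pin_head [([668.9, -57.3, 83.0], 0.61)]
top tray [([425.7, -339.4, -2.6], 0.97)]
top stand [([571.6, 7.2, -3.7], 0.92), ([758.4, 213.3, -4.4], 0.51)]
top lock_pin [([668.3, -53.7, 4.3], 0.57)]
scene wheel_axis [([573.0, 1.8, 50.7], 0.84), ([622.4, 295.9, -0.7], 0.52)]
scene fork [([674.1, -54.2, 43.8], 0.91)]
scene handle_mid [([514.3, 37.2, 90.9], 0.81), ([754.3, 213.1, 3.5], 0.31)]
scene pin_head [([666.2, -50.9, 88.2], 0.56)]
scene tray [([754.1, 214.8, -1.6], 0.66), ([425.4, -341.2, -2.0], 0.63)]
scene stand [([567.1, 4.9, -0.3], 0.79)]
scene lock_pin [([667.0, -55.6, 7.5], 0.67)]
```

View pics/top0.png

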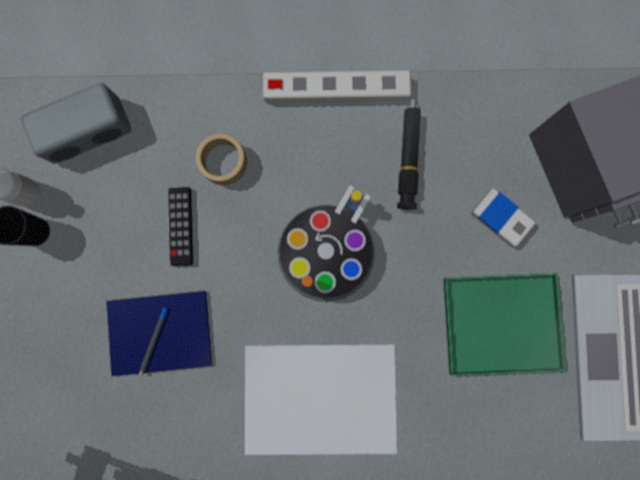

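View pics/scene0.png

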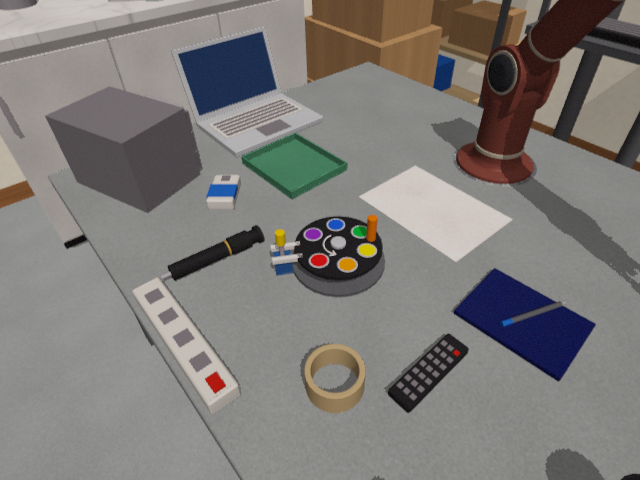

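The top view shows the wheel at px (326,252), the pin head at (356,197), the handle at (307,281) and the tray at (503,325). That fits the network points: axis about (569,4), yaw about -0.525. Next I'll go above the pin with the tool yaw unchanged and refine with the wrist camera.

```bash
cat > h.py <<'E'
from workcell import env
import numpy as np,sys
from scipy.spatial.transform import Rotation as R
def sh(p,s=None):
    s=s or env.state(); r=R.from_quat(s["tool_rot"])
    return np.round(r.inv().apply(np.array(p)-s["tcp_pos"])/750,4)
E
python3 -c "
from h import *
print(sh((645,-40,230)),sh((440,290,230)))
print(env.camera_model('wrist'))"
```

```text
[-0.8309 -0.6387 -0.0152] [-0.4298 -0.3109 -0.0151]
{'camera_matrix': array([[362.27022261,   0.        , 316.81148264],
       [  0.        , 362.27022261, 236.16881806],
       [  0.        ,   0.        ,   1.        ]]), 'T_tool_cam': array([[-8.12095468e-06, -9.64017269e-01, -2.65839623e-01,
         7.37691118e+01],
       [ 9.99999988e-01,  3.37136076e-05, -1.52804364e-04,
         2.32354624e-01],
       [ 1.56268459e-04, -2.65839621e-01,  9.64017257e-01,
        -1.64795672e+02],
       [ 0.00000000e+00,  0.00000000e+00,  0.00000000e+00,
         1.00000000e+00]])}
```

Emit:
jog_arm(
  motion=[
    [-0.83, -0.64, -0.015, 0, 0, 0, 1],
    [-0.83, -0.64, -0.015, 0, 0, 0, 1],
    [-0.83, -0.64, -0.015, 0, 0, 0, 1],
    [-0.83, -0.64, -0.015, 0, 0, 0, 1],
    [-0.83, -0.64, -0.015, 0, 0, 0, 1],
  ],
)

```text
time: 1.3
tcp_pos: [349.3, 404.8, 222.5]
tool_rot: [0.164, 0.986, 0.0, 0.0]
ft_force: [0.9, -0.7, -0.5]
grip_width: 1.003
grasp_force: 0.0
```

Emit:
jog_arm(
  motion=[
    [-0.56, -0.43, -0.01, 0, 0, 0, 1],
    [-0.56, -0.43, -0.01, 0, 0, 0, 1],
    [-0.56, -0.43, -0.01, 0, 0, 0, 1],
    [-0.56, -0.43, -0.01, 0, 0, 0, 1],
    [-0.56, -0.43, -0.01, 0, 0, 0, 1],
  ],
)

```text
time: 1.8
tcp_pos: [487.7, 196.5, 226.2]
tool_rot: [0.164, 0.986, 0.0, 0.0]
ft_force: [1.2, -0.5, -0.6]
grip_width: 1.001
grasp_force: 0.0
```

Emit:
jog_arm(
  motion=[
    [-0.29, -0.22, 0, 0, 0, 0, 1],
    [-0.29, -0.22, 0, 0, 0, 0, 1],
    [-0.29, -0.22, 0, 0, 0, 0, 1],
    [-0.29, -0.22, 0, 0, 0, 0, 1],
    [-0.29, -0.22, 0, 0, 0, 0, 1],
  ],
)

```text
time: 2.3
tcp_pos: [627.2, -11.0, 226.0]
tool_rot: [0.164, 0.986, 0.0, 0.0]
ft_force: [-0.1, 1.3, 0.0]
grip_width: 0.999
grasp_force: 0.0
```

Run:
```python
from h import *
import cv2
s=env.state();print(s["tcp_pos"],s["joints"].round(2))
cv2.imwrite("pics/w1.png",env.camera("wrist"))
for t in ["wheel_axis","fork","handle_mid","pin_head","pin_mid","lock_pin"]:
    print(t,[(d["centre"],d["conf"]) for d in env.spot_point("wrist",t)[:2]])
K=env.camera_model("wrist")
T=np.eye(4);T[:3,:3]=R.from_quat(s["tool_rot"]).as_matrix();T[:3,3]=s["tcp_pos"]
M=np.linalg.inv(T@K["T_tool_cam"])
for n,p in dict(axis=(569,4.5,50),pin=(669,-53,102),handle=(510.7,38.6,110)).items():
    q=K["camera_matrix"]@(M@np.r_[p,1])[:3];print(n,q[:2]/q[2])
```

```text
[627.15858303 -10.95255013 226.03749205] [-0.06  0.57  0.07  1.49 -0.05  1.08  1.26]
wheel_axis [([570.7, 4.1, 56.3], 0.76)]
fork [([667.9, -51.2, 46.8], 0.69), ([670.6, -55.0, 50.9], 0.63)]
handle_mid [([506.8, 39.1, 87.3], 0.94), ([671.5, -51.9, 43.2], 0.3)]
pin_head [([672.3, -52.2, 86.5], 0.82), ([569.9, 6.3, 50.8], 0.56)]
pin_mid [([632.9, -350.7, -0.9], 0.71), ([669.6, -52.1, 52.2], 0.65)]
lock_pin [([671.3, -52.8, 5.5], 0.81)]
axis [311.94500236 151.71507776]
pin [286.07872507 289.027383  ]
handle [329.44467765  59.39097319]
```

View pics/w1.png

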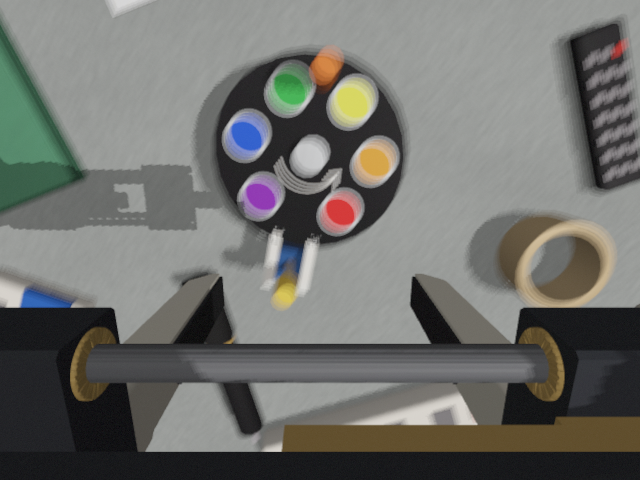

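The wrist view is blurred by motion, but it agrees with the estimates: pin head at about (285,295) against (286,289) predicted, handle at (327,65). I'll move over the pin and measure again at rest.

Emit:
jog_arm(
  motion=[
    [-0.072, -0.034, 0.08, 0, 0, 0, 1],
    [-0.072, -0.034, 0.08, 0, 0, 0, 1],
    [-0.072, -0.034, 0.08, 0, 0, 0, 1],
    [-0.072, -0.034, 0.08, 0, 0, 0, 1],
  ],
)

```text
time: 3.05
tcp_pos: [668.4, -49.0, 165.4]
tool_rot: [0.163, 0.987, 0.001, -0.001]
ft_force: [0.1, -0.4, 0.5]
grip_width: 0.997
grasp_force: 0.0
```

```bash
cat >> h.py <<'E'
def mask_c(t,z):
    "centre of silhouette of t cut with plane z -> world"
    s=env.state(); env.camera("wrist"); r=env.silhouettes("wrist",t)
    return s,r
def ray(px,z,s):
    K=env.camera_model("wrist");T=np.eye(4);T[:3,:3]=R.from_quat(s["tool_rot"]).as_matrix();T[:3,3]=s["tcp_pos"]
    M=T@K["T_tool_cam"];d=M[:3,:3]@np.linalg.inv(K["camera_matrix"])@np.r_[px,1];o=M[:3,3]
    return o+d*(z-o[2])/d[2]
E
python3 - <<'E'
from h import *
import cv2
s=env.state();print(s["tcp_pos"],s["joint_vel"].round(3))
im=env.camera("wrist");cv2.imwrite("pics/w2.png",im)
for t in ["wheel_axis","fork","handle_mid","pin_head"]:
    print(t,[(d["centre"],d["conf"]) for d in env.spot_point("wrist",t)[:2]])
h=cv2.cvtColor(im,cv2.COLOR_BGR2HSV)
m=cv2.inRange(h,(22,110,60),(34,255,255))
n,l,st,c=cv2.connectedComponentsWithStats(m)
for i in range(1,n):
    if st[i,4]>80: print(st[i],c[i],ray(c[i],87,s),ray(c[i],102,s))
E
```

```text
[668.4399814  -48.98670376 165.43513475] [-0.013 -0.039 -0.015 -0.015 -0.005 -0.     0.002]
wheel_axis [([566.2, 4.5, 52.5], 0.94)]
fork []
handle_mid [([673.9, -52.1, 89.3], 0.54)]
pin_head [([676.2, -49.3, 88.4], 0.8)]
[ 378    0   47   36 1397] [400.40014316  15.14459556] [548.64314894  44.76575412  87.        ] [551.74269057  40.45202899 102.        ]
[299 234  29  39 890] [313.14831461 253.57191011] [673.26632375 -53.09331979  87.        ] [668.68474828 -51.37552624 102.        ]
```

View pics/w2.png

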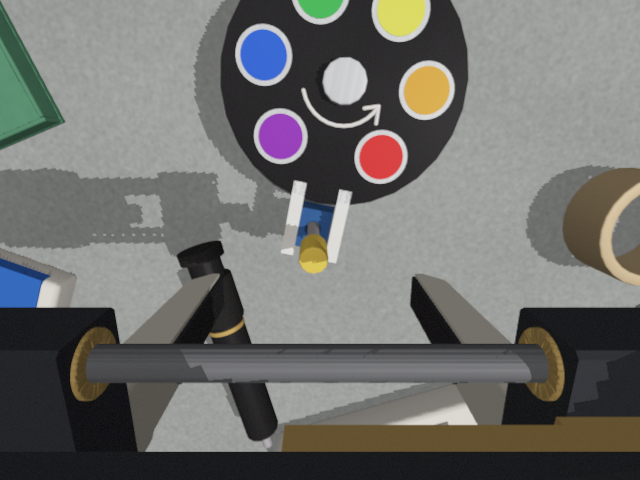

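The pin head's top disc is at about (314,259), which puts it near (671.5,-52.4) and consistent with the fork. The fingers are clear on both sides, so I'll descend and grip.

Emit:
jog_arm(
  motion=[
    [-0.0054, -0.003, 0.06, 0, 0, 0, 1],
    [-0.0054, -0.003, 0.1, 0, 0, 0, 1],
    [-0.0054, -0.003, 0.127, 0, 0, 0, 1],
    [-0.0054, -0.003, 0.127, 0, 0, 0, 1],
    [-0.0054, -0.003, 0.127, 0, 0, 0, 1],
  ],
)

```text
time: 3.8
tcp_pos: [672.6, -53.9, 71.6]
tool_rot: [0.164, 0.986, 0.0, 0.001]
ft_force: [-0.7, -0.7, 0.9]
grip_width: 0.998
grasp_force: 0.0
```

Emit:
jog_arm(
  motion=[
    [0, 0, 0, 0, 0, 0, -1],
    [0, 0, 0, 0, 0, 0, -1],
    [0, 0, 0, 0, 0, 0, -1],
    [0, 0, 0, 0, 0, 0, -1],
    [0, 0, 0, 0, 0, 0, -1],
  ],
  newtons=20,
)

```text
time: 4.3
tcp_pos: [672.2, -54.4, 70.8]
tool_rot: [0.164, 0.986, 0.0, 0.0]
ft_force: [0.0, -0.1, 0.8]
grip_width: 0.618
grasp_force: 0.0
```

Emit:
jog_arm(
  motion=[
    [0, 0, 0, 0, 0, 0, -1],
    [0, 0, 0, 0, 0, 0, -1],
    [0, 0, 0, 0, 0, 0, -1],
  ],
)

```text
time: 4.6
tcp_pos: [672.0, -54.3, 70.4]
tool_rot: [0.164, 0.986, -0.0, -0.0]
ft_force: [0.1, 0.1, -0.4]
grip_width: 0.359
grasp_force: 0.0
```

Emit:
jog_arm(
  motion=[
    [0, 0, 0, 0, 0, 0, -1],
    [0, 0, 0, 0, 0, 0, -1],
    [0, 0, 0, 0, 0, 0, -1],
    [0, 0, 0, 0, 0, 0, -1],
  ],
)

```text
time: 5.0
tcp_pos: [672.0, -54.3, 70.5]
tool_rot: [0.164, 0.986, -0.0, -0.0]
ft_force: [0.0, -0.1, -0.6]
grip_width: 0.211
grasp_force: 20.0
```

Emit:
jog_arm(
  motion=[
    [0, 0, -0.02, 0, 0, 0, -1],
    [0, 0, -0.05, 0, 0, 0, -1],
    [0, 0, -0.08, 0, 0, 0, -1],
    [0, 0, -0.11, 0, 0, 0, -1],
    [0, 0, -0.14, 0, 0, 0, -1],
  ],
)

```text
time: 5.5
tcp_pos: [672.2, -54.4, 177.7]
tool_rot: [0.164, 0.986, 0.0, 0.0]
ft_force: [0.2, -0.3, -0.6]
grip_width: 0.21
grasp_force: 20.0
```

Emit:
jog_arm(
  motion=[
    [0, 0, 0, 0, 0, 0, -1],
    [0, 0, 0, 0, 0, 0, -1],
  ],
)

```text
time: 5.7
tcp_pos: [672.1, -54.3, 176.1]
tool_rot: [0.164, 0.986, 0.0, 0.0]
ft_force: [-0.0, 0.2, -1.3]
grip_width: 0.214
grasp_force: 20.0
```

Run:
```python
from h import *
import cv2
s=env.state();print(s["tcp_pos"],s["grip_width"],s["ft_force"])
im=env.camera("scene");cv2.imwrite("pics/s1.png",cv2.resize(im[150:330,200:440],None,fx=3,fy=3))
for c in ["scene"]:
  for t in ["wheel_axis","fork","handle_mid","lock_pin","tray"]:
    print(t,[(d["centre"],d["conf"]) for d in env.spot_point(c,t)[:2]])
```

```text
[672.05141725 -54.31142842 176.05324566] 0.21409584749633717 [-0.04431064  0.24640713 -1.28401447]
wheel_axis [([570.4, 2.2, 49.9], 0.6)]
fork [([672.0, -54.1, 46.5], 0.74)]
handle_mid [([512.1, 41.6, 92.2], 0.47)]
lock_pin [([512.6, 42.0, 87.5], 0.45)]
tray [([427.0, -342.5, -1.5], 0.78)]
```

View pics/s1.png

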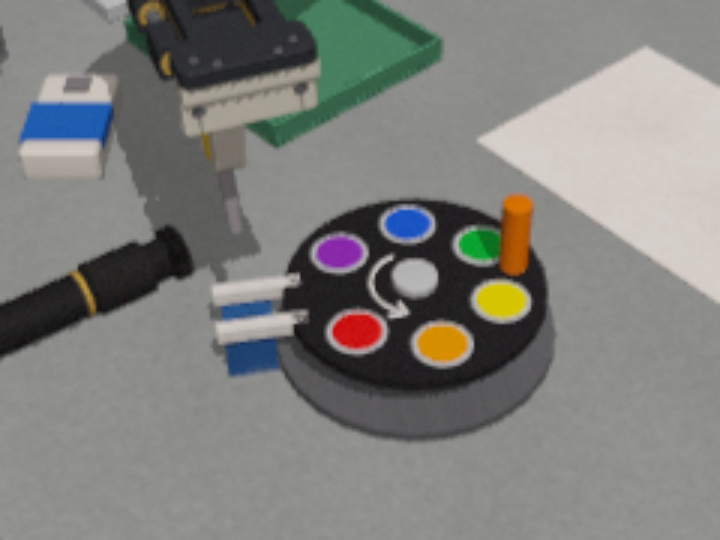

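The pin is out and held, clear of the fork, and the wheel is unmoved. I'll carry it to the tray.

Emit:
jog_arm(
  motion=[
    [0.186, -0.468, 0, 0, 0, 0, -1],
    [0.186, -0.468, 0, 0, 0, 0, -1],
    [0.186, -0.468, 0, 0, 0, 0, -1],
    [0.186, -0.468, 0, 0, 0, 0, -1],
    [0.186, -0.468, 0, 0, 0, 0, -1],
  ],
)

```text
time: 6.5
tcp_pos: [508.0, -245.5, 175.3]
tool_rot: [0.164, 0.986, -0.0, -0.0]
ft_force: [0.6, -1.0, -0.6]
grip_width: 0.21
grasp_force: 20.0
```

```bash
python3 -c "
from h import *
print(sh((426,-341,150)),env.state()['joints'].round(2))"
```

```text
[ 0.0622 -0.1558  0.0337] [ 0.37  0.53  0.07  1.74 -0.04  0.88  1.69]
```

Emit:
jog_arm(
  motion=[
    [0.062, -0.156, 0.02, 0, 0, 0, -1],
    [0.062, -0.156, 0.02, 0, 0.05, 0, -1],
    [0.062, -0.156, 0.02, 0, 0.1, 0, -1],
    [0.062, -0.156, 0.02, 0, 0.14, 0, -1],
    [0.062, -0.156, 0.02, 0, 0.18, 0, -1],
  ],
)

```text
time: 7.0
tcp_pos: [427.3, -341.3, 160.5]
tool_rot: [0.159, 0.946, 0.046, -0.277]
ft_force: [0.2, 0.7, -0.4]
grip_width: 0.212
grasp_force: 20.0
```

Emit:
jog_arm(
  motion=[
    [0, 0, 0, 0, 0.04, 0, -1],
    [0, 0, 0, 0, 0.08, 0, -1],
    [0, 0, 0, 0, 0.1, 0, -1],
    [0, 0, 0, 0, 0.1, 0, -1],
    [0, 0, 0, 0, 0.1, 0, -1],
  ],
)

```text
time: 7.5
tcp_pos: [427.5, -340.0, 159.9]
tool_rot: [0.149, 0.893, 0.07, -0.42]
ft_force: [0.1, 0.2, -0.5]
grip_width: 0.213
grasp_force: 20.0
```

```bash
python3 -c "
from h import *
s=env.state();print(s['tcp_pos'],s['joints'].round(2),R.from_quat(s['tool_rot']).as_matrix().round(3),s['grip_width'])
print(sh((424,-341,53)),sh((424,-341,90)))"
```

```text
[ 427.51987298 -339.95707811  159.92861598] [0.47 1.   0.15 1.12 0.09 1.88 1.84] [[-0.603  0.324 -0.729]
 [ 0.207  0.946  0.249]
 [ 0.77  -0.    -0.638]] 0.2131351569655681
[-0.1073 -0.0028  0.094 ] [-0.0693 -0.0028  0.0625]
```

Emit:
jog_arm(
  motion=[
    [-0.03, 0, 0.028, 0, 0, 0, -1],
    [-0.06, -0.002, 0.055, 0, 0, 0, -1],
    [-0.085, -0.003, 0.075, 0, 0, 0, -1],
    [-0.1, -0.003, 0.088, 0, 0, 0, -1],
    [-0.1, -0.003, 0.088, 0, 0, 0, -1],
  ],
)

```text
time: 8.0
tcp_pos: [423.1, -340.6, 60.1]
tool_rot: [0.149, 0.892, 0.07, -0.421]
ft_force: [0.0, 0.4, 0.5]
grip_width: 0.212
grasp_force: 20.0
```

```bash
python3 -c "
from h import *
s=env.state();print(s['tcp_pos'],s['ft_force'],s['joints'].round(2))
print(sh((424,-341,52)))"
```

```text
[ 423.11135642 -340.59785448   60.11055536] [0.03124424 0.43634697 0.54772354] [0.48 1.11 0.14 1.16 0.08 1.73 1.82]
[-0.0092 -0.0001  0.0059]
```

Emit:
jog_arm(
  motion=[
    [-0.005, 0, 0.003, 0, 0, 0, -1],
    [-0.009, 0, 0.006, 0, 0, 0, -1],
    [-0.009, 0, 0.006, 0, 0, 0, -1],
    [-0.009, 0, 0.006, 0, 0, 0, 0.2],
    [-0.009, 0, 0.006, 0, 0, 0, 0.2],
  ],
)

```text
time: 8.5
tcp_pos: [425.0, -341.5, 53.1]
tool_rot: [0.149, 0.893, 0.07, -0.42]
ft_force: [-0.4, 0.1, 0.5]
grip_width: 0.334
grasp_force: 0.0
```

Emit:
jog_arm(
  motion=[
    [0, 0, 0, 0, 0, 0, 0.2],
    [0, 0, 0, 0, 0, 0, 0.2],
    [0, 0, 0, 0, 0, 0, 0.2],
    [0, 0, 0, 0, 0, 0, 0.2],
  ],
)

```text
time: 8.9
tcp_pos: [424.8, -341.3, 52.6]
tool_rot: [0.149, 0.893, 0.07, -0.42]
ft_force: [0.4, 0.5, 0.1]
grip_width: 0.597
grasp_force: 0.0
```

Emit:
jog_arm(
  motion=[
    [0, 0, -0.04, 0, 0, 0, 0.2],
    [0, 0, -0.09, 0, 0, 0, 0.2],
    [0, 0, -0.14, 0, 0, 0, 0.2],
    [0, 0, -0.19, 0, 0, 0, 0.2],
    [0, 0, -0.19, 0, 0, 0, 0.2],
  ],
)

```text
time: 9.4
tcp_pos: [549.8, -382.3, 178.9]
tool_rot: [0.163, 0.936, 0.022, -0.311]
ft_force: [0.5, -1.5, -0.4]
grip_width: 0.598
grasp_force: 0.0
```

Run:
```python
from h import *
import cv2
s=env.state();print(s["tcp_pos"],s["grip_width"])
im=env.camera("top");cv2.imwrite("pics/t1.png",cv2.resize(im[170:390,260:580],None,fx=2.5,fy=2.5))
for t in ["lock_pin","pin_head","pin_mid","wheel_axis","fork","handle_mid"]:
    print(t,[(d["centre"],d["conf"]) for d in env.spot_point("top",t)[:2]])
```

```text
[ 549.78906708 -382.26317014  178.89162468] 0.598225610140388
lock_pin []
pin_head []
pin_mid []
wheel_axis [([757.8, -168.3, -2.0], 0.75), ([568.4, 6.8, 45.7], 0.58)]
fork [([674.1, -58.4, 47.0], 0.73), ([397.1, 345.2, 14.1], 0.63)]
handle_mid [([395.5, 348.9, 13.8], 0.73), ([510.6, 36.0, 87.9], 0.59)]
```

View pics/t1.png

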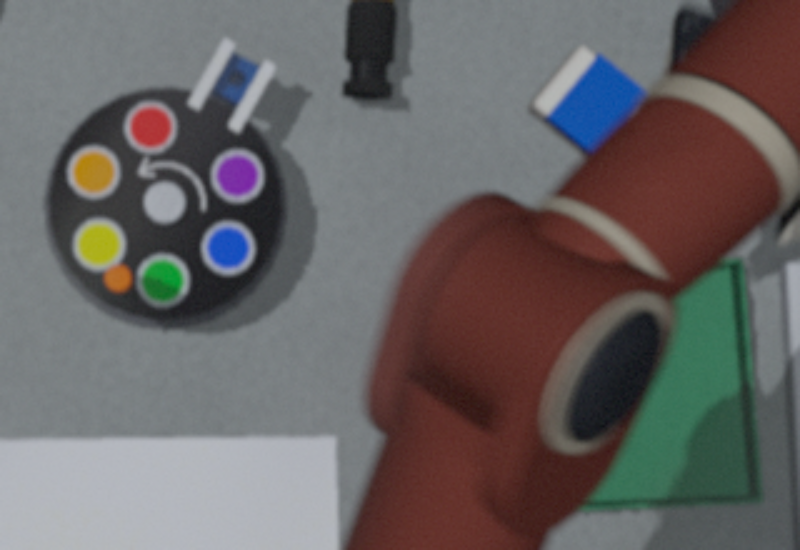

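The arm hides the tray, so I'll level the tool, head for the handle and check the tray from there.

```bash
cat >> h.py <<'E'
Q0=R.from_quat([.164,.9865,0,0])
def turn(s=None):
    s=s or env.state();return np.round((R.from_quat(s["tool_rot"]).inv()*Q0).as_rotvec()/np.pi,4)
E
python3 -c "
from h import *
print(sh((511,38.5,190)),turn(),env.state()['joints'].round(2))"
```

```text
[0.2093 0.5107 0.0984] [-0.0181 -0.2016 -0.0041] [ 0.29  1.16  0.79  0.73 -0.37  1.98  2.07]
```

Emit:
jog_arm(
  motion=[
    [0.209, 0.511, 0.098, -0.018, -0.202, -0.004, 1],
    [0.209, 0.511, 0.098, -0.018, -0.202, -0.004, 1],
    [0.209, 0.511, 0.098, -0.018, -0.202, -0.004, 1],
    [0.209, 0.511, 0.098, -0.018, -0.202, -0.004, 1],
    [0.209, 0.511, 0.098, -0.018, -0.202, -0.004, 1],
  ],
)

```text
time: 10.25
tcp_pos: [530.4, -159.2, 184.8]
tool_rot: [0.163, 0.987, -0.001, 0.003]
ft_force: [1.1, 0.9, 1.0]
grip_width: 0.969
grasp_force: 0.0
```

```bash
python3 -c "
from h import *
print(sh((511,38.5,190)),turn(),env.state()['joints'].round(2))"
```

```text
[ 0.1095  0.2412 -0.0079] [-0.0004  0.002   0.0004] [-0.27  0.63  0.85  1.77 -0.55  0.99  2.04]
```

Emit:
jog_arm(
  motion=[
    [0.11, 0.241, -0.008, 0, 0.002, 0, 1],
    [0.11, 0.241, -0.008, 0, 0.002, 0, 1],
    [0.11, 0.241, -0.008, 0, 0.002, 0, 1],
    [0.11, 0.241, -0.008, 0, 0.002, 0, 1],
    [0.11, 0.241, -0.008, 0, 0.002, 0, 1],
  ],
)

```text
time: 10.75
tcp_pos: [510.1, 46.0, 188.0]
tool_rot: [0.156, 0.988, 0.001, -0.005]
ft_force: [-0.5, 0.4, 0.1]
grip_width: 1.001
grasp_force: 0.0
```

Emit:
jog_arm(
  motion=[
    [0, 0, 0, 0, 0, 0, 1],
    [0, 0, 0, 0, 0, 0, 1],
  ],
)

```text
time: 10.95
tcp_pos: [511.7, 34.3, 190.3]
tool_rot: [0.164, 0.986, -0.002, -0.002]
ft_force: [-0.3, -1.0, 0.2]
grip_width: 1.002
grasp_force: 0.0
```

Run:
```python
from h import *
import cv2
s=env.state();print(s["tcp_pos"],s["joints"].round(2))
t=env.camera("top")
for n in ["lock_pin","pin_head","pin_mid"]:
    print(n,[(d["centre"],d["conf"]) for d in env.spot_point("top",n)[:2]])
s=env.state();im=env.camera("wrist")
for n in ["wheel_axis","handle_mid","fork"]:
    print(n,[(d["centre"],d["conf"]) for d in env.spot_point("wrist",n)[:2]])
cv2.imwrite("pics/c2.png",np.hstack([cv2.resize(im,None,fx=.75,fy=.75),cv2.resize(t[260:390,430:580],(320,360))]))
```

```text
[511.73526249  34.30020389 190.27997665] [-0.69  0.58  0.91  1.87 -0.54  0.97  1.7 ]
lock_pin [([366.2, -321.7, 15.7], 0.6)]
pin_head [([447.8, -347.1, 10.7], 0.53), ([674.2, -57.1, 46.4], 0.3)]
pin_mid [([417.3, -336.6, 9.6], 0.6)]
wheel_axis [([568.0, 5.6, 49.4], 0.85)]
handle_mid [([505.2, 40.6, 88.4], 0.89)]
fork [([667.4, -52.7, 45.2], 0.65)]
```

View pics/c2.png

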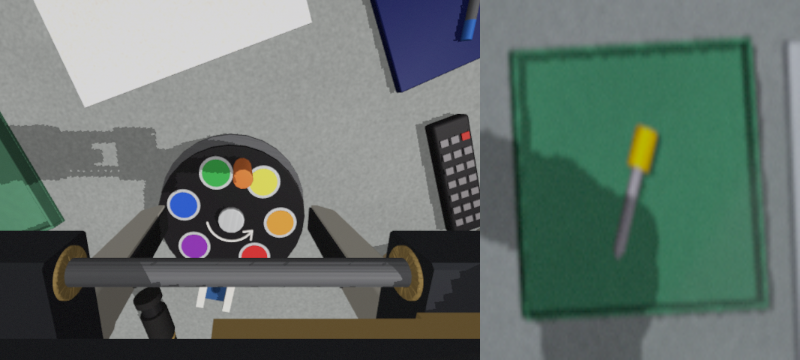

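The pin lies inside the tray, head at crop (643,150) and foot at (620,255), clear of the walls. Next I'll measure the handle top, at full-frame pixel (324,239).

Run:
```python
from h import *
import cv2
s=env.state();im=env.camera("wrist");print(s["tcp_pos"])
m=cv2.inRange(cv2.cvtColor(im,cv2.COLOR_BGR2HSV),(5,150,60),(14,255,255))
n,l,st,c=cv2.connectedComponentsWithStats(m)
for i in range(1,n):
    if st[i,4]>80: print(st[i],c[i])
print(ray((324,239),110,s),sh((510.5,38.5,130),s))
```

```text
[512.50506384  35.03079697 190.91381048]
[309 211  26  41 888] [321.36148649 231.31081081]
[510.28161811  41.03789444 110.        ] [0.0039 0.0038 0.0812]
```

Emit:
jog_arm(
  motion=[
    [0.0053, 0.0052, 0.06, 0, 0, 0, 1],
    [0.0053, 0.0052, 0.12, 0, 0, 0, 1],
    [0.0053, 0.0052, 0.158, 0, 0, 0, 1],
    [0.0053, 0.0052, 0.158, 0, 0, 0, 0],
    [0.0053, 0.0052, 0.158, 0, 0, 0, -1],
  ],
  newtons=15,
)

```text
time: 11.9
tcp_pos: [510.1, 39.8, 72.9]
tool_rot: [0.164, 0.987, -0.002, -0.001]
ft_force: [0.4, -0.5, 0.2]
grip_width: 0.876
grasp_force: 0.0
```

Emit:
jog_arm(
  motion=[
    [0, 0, 0, 0, 0, 0, -1],
    [0, 0, 0, 0, 0, 0, -1],
    [0, 0, 0, 0, 0, 0, -1],
    [0, 0, 0, 0, 0, 0, -1],
    [0, 0, 0, 0, 0, 0, -1],
  ],
)

```text
time: 12.4
tcp_pos: [509.8, 40.4, 72.8]
tool_rot: [0.163, 0.987, -0.002, -0.001]
ft_force: [0.1, -0.6, 0.2]
grip_width: 0.448
grasp_force: 0.0
```

Emit:
jog_arm(
  motion=[
    [0, 0, 0, 0, 0, 0, -1],
    [0, 0, 0, 0, 0, 0, -1],
    [0, 0, 0, 0, 0, 0, -1],
    [0, 0, 0, 0, 0, 0, -1],
    [0, 0, 0, 0, 0, 0, -1],
  ],
)

```text
time: 12.9
tcp_pos: [509.6, 40.1, 72.4]
tool_rot: [0.163, 0.987, -0.002, -0.001]
ft_force: [-0.5, -0.1, -0.3]
grip_width: 0.212
grasp_force: 15.0
```

Run:
```python
from h import *
s=env.state();print({k:np.round(s[k],3) for k in s})
```

```text
{'time': np.float64(12.9), 'joints': array([-0.586,  0.726,  0.738,  1.989, -0.74 ,  0.719,  1.857]), 'joint_vel': array([ 0.   , -0.001, -0.001,  0.001,  0.001,  0.001,  0.   ]), 'effort': array([-1.8400e-01, -3.7593e+01,  7.7460e+00, -8.9750e+00,  1.0000e-02,
        8.4000e-02,  2.0000e-03]), 'tcp_pos': array([509.613,  40.132,  72.365]), 'tool_rot': array([ 0.163,  0.987, -0.002, -0.001]), 'ft_force': array([-0.488, -0.124, -0.321]), 'ft_torque': array([-0.041,  0.038,  0.005]), 'grasp_force': np.float64(14.998), 'grip_width': np.float64(0.212)}
```

Run:
```python
from h import *
s=env.state();r=R.from_quat(s["tool_rot"]);h=s["tcp_pos"][:2];u=np.array([569-h[0],4.5-h[1]]);C=h+68*u/np.linalg.norm(u);print(C)
a0=np.arctan2(*(h-C)[::-1]);print(np.degrees(a0))
P=lambda d:np.r_[68*np.cos(a0+np.radians(d)),68*np.sin(a0+np.radians(d)),0]
for k in range(0,360,60):
    print(k,[list((r.inv().apply(P(k+12*i)-P(k))/750).round(4)[:2]) for i in range(1,6)])
```

```text
[567.9221331    5.14671638]
149.03639020964235
0 [[np.float64(0.002), np.float64(-0.0188)], [np.float64(0.0001), np.float64(-0.0377)], [np.float64(-0.0057), np.float64(-0.0557)], [np.float64(-0.0151), np.float64(-0.0722)], [np.float64(-0.0278), np.float64(-0.0863)]]
60 [[np.float64(-0.0153), np.float64(-0.0112)], [np.float64(-0.0326), np.float64(-0.0189)], [np.float64(-0.0511), np.float64(-0.0229)], [np.float64(-0.0701), np.float64(-0.023)], [np.float64(-0.0886), np.float64(-0.0191)]]
120 [[np.float64(-0.0173), np.float64(0.0077)], [np.float64(-0.0327), np.float64(0.0188)], [np.float64(-0.0454), np.float64(0.0328)], [np.float64(-0.0549), np.float64(0.0492)], [np.float64(-0.0608), np.float64(0.0672)]]
180 [[np.float64(-0.002), np.float64(0.0188)], [np.float64(-0.0001), np.float64(0.0377)], [np.float64(0.0057), np.float64(0.0557)], [np.float64(0.0151), np.float64(0.0722)], [np.float64(0.0278), np.float64(0.0863)]]
240 [[np.float64(0.0153), np.float64(0.0112)], [np.float64(0.0326), np.float64(0.0189)], [np.float64(0.0511), np.float64(0.0229)], [np.float64(0.0701), np.float64(0.023)], [np.float64(0.0886), np.float64(0.0191)]]
300 [[np.float64(0.0173), np.float64(-0.0077)], [np.float64(0.0327), np.float64(-0.0188)], [np.float64(0.0454), np.float64(-0.0328)], [np.float64(0.0549), np.float64(-0.0492)], [np.float64(0.0608), np.float64(-0.0672)]]
```

Emit:
jog_arm(
  motion=[
    [0.002, -0.0188, 0, 0, 0, 0, -1],
    [0.0001, -0.0377, 0, 0, 0, 0, -1],
    [-0.0057, -0.0557, 0, 0, 0, 0, -1],
    [-0.0151, -0.0722, 0, 0, 0, 0, -1],
    [-0.0278, -0.0863, 0, 0, 0, 0, -1],
  ],
  newtons=20,
)

```text
time: 13.4
tcp_pos: [509.0, -28.3, 72.4]
tool_rot: [0.164, 0.986, -0.001, -0.001]
ft_force: [4.6, 4.2, -4.8]
grip_width: 0.214
grasp_force: 20.0
```

Run:
```python
from h import *
s=env.state();v=s["tcp_pos"][:2]-np.array([567.92,5.15]);print(v,np.hypot(*v),np.degrees(np.arctan2(v[1],v[0])),s["ft_force"],s["joints"].round(2))
```

```text
[-58.96607086 -33.47693056] 67.80635952933072 -150.4150321630489 [ 4.60105394  4.24571465 -4.83045644] [-0.44  0.72  0.72  1.99 -0.73  0.71  1.98]
```

The handle follows with low forces. Continuing round.

Emit:
jog_arm(
  motion=[
    [-0.0153, -0.0112, 0, 0, 0, 0, -1],
    [-0.0326, -0.0189, 0, 0, 0, 0, -1],
    [-0.0511, -0.0229, 0, 0, 0, 0, -1],
    [-0.0701, -0.023, 0, 0, 0, 0, -1],
    [-0.0886, -0.0191, 0, 0, 0, 0, -1],
  ],
)

```text
time: 13.9
tcp_pos: [565.6, -62.6, 72.4]
tool_rot: [0.164, 0.987, -0.0, -0.003]
ft_force: [-2.5, 4.8, 2.8]
grip_width: 0.209
grasp_force: 20.0
```

Emit:
jog_arm(
  motion=[
    [-0.0173, 0.0077, 0, 0, 0, 0, -1],
    [-0.0327, 0.0188, 0, 0, 0, 0, -1],
    [-0.0454, 0.0328, 0, 0, 0, 0, -1],
    [-0.0549, 0.0492, 0, 0, 0, 0, -1],
    [-0.0608, 0.0672, 0, 0, 0, 0, -1],
  ],
)

```text
time: 14.4
tcp_pos: [624.7, -32.4, 72.4]
tool_rot: [0.165, 0.986, -0.003, -0.003]
ft_force: [-4.2, -0.8, 3.9]
grip_width: 0.213
grasp_force: 20.0
```

Run:
```python
from h import *
s=env.state();v=s["tcp_pos"][:2]-np.array([567.92,5.15]);print(v,np.hypot(*v),np.degrees(np.arctan2(v[1],v[0])),s["ft_force"],s["joints"].round(2))
```

```text
[ 56.8175795  -37.52888456] 68.09298434363119 -33.44537508498883 [-4.16068015 -0.79248099  3.85522293] [-0.4   0.86  0.74  1.66 -0.69  0.91  1.86]
```

Emit:
jog_arm(
  motion=[
    [-0.002, 0.0188, 0, 0, 0, 0, -1],
    [-0.0001, 0.0377, 0, 0, 0, 0, -1],
    [0.0057, 0.0557, 0, 0, 0, 0, -1],
    [0.0151, 0.0722, 0, 0, 0, 0, -1],
    [0.0278, 0.0863, 0, 0, 0, 0, -1],
  ],
)

```text
time: 14.9
tcp_pos: [627.5, 38.9, 72.4]
tool_rot: [0.163, 0.987, -0.002, -0.0]
ft_force: [-1.8, -2.4, 3.2]
grip_width: 0.211
grasp_force: 20.0
```

Emit:
jog_arm(
  motion=[
    [0.0153, 0.0112, 0, 0, 0, 0, -1],
    [0.0326, 0.0189, 0, 0, 0, 0, -1],
    [0.0511, 0.0229, 0, 0, 0, 0, -1],
    [0.0701, 0.023, 0, 0, 0, 0, -1],
    [0.0886, 0.0191, 0, 0, 0, 0, -1],
  ],
)

```text
time: 15.4
tcp_pos: [569.1, 73.6, 72.4]
tool_rot: [0.163, 0.987, -0.002, 0.001]
ft_force: [1.8, -4.4, 1.3]
grip_width: 0.207
grasp_force: 20.0
```

Emit:
jog_arm(
  motion=[
    [0.0173, -0.0077, 0, 0, 0, 0, -1],
    [0.0327, -0.0188, 0, 0, 0, 0, -1],
    [0.0454, -0.0328, 0, 0, 0, 0, -1],
    [0.0549, -0.0492, 0, 0, 0, 0, -1],
    [0.0608, -0.0672, 0, 0, 0, 0, -1],
  ],
)

```text
time: 15.9
tcp_pos: [510.3, 41.6, 72.4]
tool_rot: [0.163, 0.987, -0.001, 0.001]
ft_force: [4.9, -0.3, -4.7]
grip_width: 0.211
grasp_force: 20.0
```

Emit:
jog_arm(
  motion=[
    [0, 0, 0, 0, 0, 0, -1],
    [0, 0, 0, 0, 0, 0, -1],
    [0, 0, 0, 0, 0, 0, -1],
  ],
)

```text
time: 16.2
tcp_pos: [509.9, 40.7, 72.4]
tool_rot: [0.163, 0.987, -0.002, -0.001]
ft_force: [1.6, -2.1, -0.3]
grip_width: 0.209
grasp_force: 20.0
```

Run:
```python
from h import *
s=env.state();v=s["tcp_pos"][:2]-np.array([567.92,5.15]);print(s["tcp_pos"],v,np.hypot(*v),np.degrees(np.arctan2(v[1],v[0])),s["ft_force"],s["joints"].round(2))
print(sh((509.6,40.1,72.4)))
```

```text
[509.88359418  40.67989697  72.36269324] [-58.03640582  35.52989697] 68.04849726290563 148.52502508549526 [ 1.64114237 -2.13199938 -0.32570065] [-0.59  0.73  0.74  1.99 -0.74  0.72  1.86]
[ 0.0001 -0.0009 -0.    ]
```

Back at the start to within 0.5°. I'll nudge the last 0.7 mm, let go and rise.

Emit:
jog_arm(
  motion=[
    [0, -0.001, 0, 0, 0, 0, -1],
    [0, -0.001, 0, 0, 0, 0, -1],
    [0, -0.001, 0, 0, 0, 0, -1],
    [0, -0.001, 0, 0, 0, 0, 0],
    [0, -0.001, 0, 0, 0, 0, 0.5],
  ],
)

```text
time: 16.7
tcp_pos: [508.3, 40.0, 72.1]
tool_rot: [0.163, 0.987, -0.002, -0.002]
ft_force: [-0.7, -0.9, -0.5]
grip_width: 0.334
grasp_force: 0.0
```

Emit:
jog_arm(
  motion=[
    [0, 0, 0, 0, 0, 0, 0.5],
    [0, 0, 0, 0, 0, 0, 0.5],
    [0, 0, 0, 0, 0, 0, 0.5],
    [0, 0, 0, 0, 0, 0, 0.5],
    [0, 0, 0, 0, 0, 0, 0.5],
  ],
)

```text
time: 17.2
tcp_pos: [509.4, 39.5, 72.4]
tool_rot: [0.163, 0.987, -0.002, -0.001]
ft_force: [0.9, -0.3, 0.2]
grip_width: 0.734
grasp_force: 0.0
```

Emit:
jog_arm(
  motion=[
    [0, 0, -0.04, 0, 0, 0, 0.5],
    [0, 0, -0.1, 0, 0, 0, 0.5],
    [0, 0, -0.15, 0, 0, 0, 0.5],
    [0.1, 0.05, -0.2, 0, 0, 0, 0.5],
    [0.15, 0.1, -0.2, 0, 0, 0, 0.5],
  ],
)

```text
time: 17.7
tcp_pos: [451.1, 111.6, 216.8]
tool_rot: [0.166, 0.986, -0.001, 0.001]
ft_force: [0.9, 2.1, -0.1]
grip_width: 0.753
grasp_force: 0.0
```

Emit:
jog_arm(
  motion=[
    [0.05, 0.25, 0, 0, 0, 0, 0.5],
    [0.05, 0.25, 0, 0, 0, 0, 0.5],
    [0.05, 0.25, 0, 0, 0, 0, 0.5],
    [0.05, 0.25, 0, 0, 0, 0, 0.5],
    [0.05, 0.25, 0, 0, 0, 0, 0.5],
  ],
)

```text
time: 18.2
tcp_pos: [473.9, 310.8, 212.3]
tool_rot: [0.157, 0.988, -0.001, -0.002]
ft_force: [-0.9, -0.7, 0.4]
grip_width: 0.747
grasp_force: 0.0
```

Run:
```python
from h import *
import cv2
s=env.state();print(s["tcp_pos"],s["ft_force"])
t=env.camera("top")
for n in ["fork","handle_mid","wheel_axis","lock_pin","pin_mid"]:
    print(n,[(d["centre"],d["conf"]) for d in env.spot_point("top",n)[:2]])
cv2.imwrite("pics/f1.png",cv2.resize(t[120:390,100:580],None,fx=1.6,fy=1.6))
cv2.imwrite("pics/f2.png",cv2.resize(t[170:310,260:400],None,fx=4,fy=4,interpolation=cv2.INTER_CUBIC))
```

```text
[473.94711815 310.75689816 212.29457031] [-0.93116711 -0.74163017  0.39127589]
fork [([567.9, 9.3, 47.2], 0.66)]
handle_mid [([509.1, 38.1, 89.7], 0.43)]
wheel_axis [([625.5, 296.1, -0.8], 0.69), ([568.4, 6.4, 47.2], 0.59)]
lock_pin [([368.1, -318.4, 12.8], 0.65)]
pin_mid [([414.6, -339.2, 14.4], 0.89)]
```

View pics/f1.png

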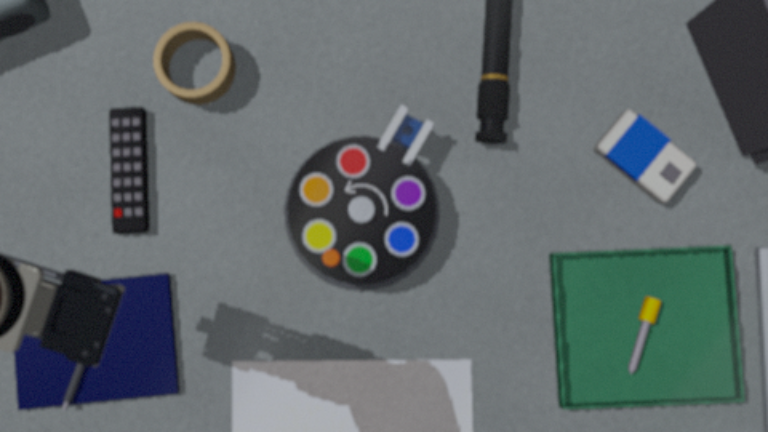

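View pics/f2.png

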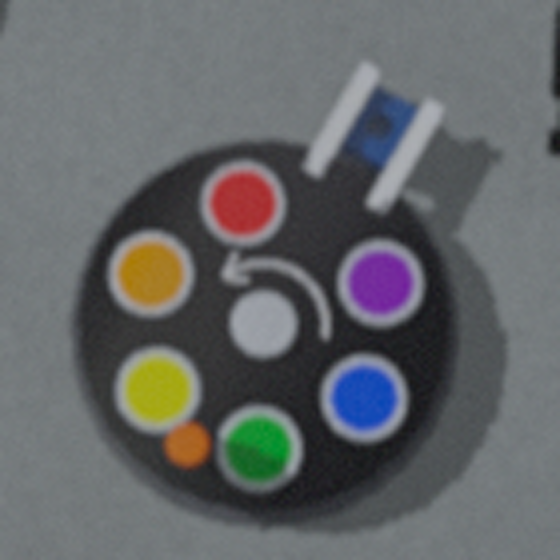

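The pictures show the fork centred over the blue holder, with the hole at crop (380,123) between the tines. The pin lies in the tray at (640,335) and the other things look unmoved. I'll hand in.

```bash
python3 -c "
from workcell import env
print(env.close_job())"
```

```text
the job is handed in; nothing more can be done
None
```

The transport pin lies in the green tray, the wheel has made one full anticlockwise turn with its fork back over the holder, the handle is released, and the job is handed in (about 18 s used; the verdict was not shown).

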